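# Load a drilled bar into the deburring fixture and clamp it

## Robot

A 7-joint arm with a two-finger parallel gripper is mounted at the origin on a cart in front of the work surface, level with it; the furniture and walls round the work are solid. World frame = base frame: x ahead of the robot, y to its left, z up, the work surface at z = 0. Lengths are in m, angles in rad, forces in N, time in s.
With the tool pointing down it reaches from about 0.35 to 0.9 m from the base axis. Payload 8.1 kg.
Tool frame: the origin (TCP) lies between the finger pads; the fingertips stand 22 mm ahead of it and the grasp point (between the pads) lies 3 mm ahead of it; z points along the fingers, y is the line along which they close (so a half turn about z gives the same grasp; the last joint's range is limited). The gripper opens to 92 mm and grips with 3 to 60 N. Pads are 19 mm wide; open, the fingers measure 130 mm over their backs; the gripper's body (75 mm by 190 mm) begins 47 mm behind the grasp point.
Start: joints at [-1.258, 0.434, 0.025, 1.573, -0.012, 1.134, -0.075], TCP at [0.252, 0.572, 0.249] pointing down, gripper open.
Joint ranges: [-2.62, 2.62], [-0.44, 2.09], [-1.27, 1.32], [0.08, 2.57], [-1.32, 4.46], [0.12, 2], [-2.74, 2.74]. Speed limits (rad/s): [2.22, 2.22, 3.01, 3.01, 3.14, 3.14, 3.14].

## Interface

Orientations are given as a unit quaternion [x, y, z, w].
In Python, from cell import * gives the robot as it stands. The module is installed in compiled form; this text tells all that it offers. Calls block until the motion is done:
- move_to(position, orientation): joint-space move of the TCP to a pose.
- move_l(position, rate=0.15, attitude=None, guard=None): straight line of the TCP; attitude=None keeps the orientation; rate is the mean speed in m/s. With guard (N) it stops when the force on the tool has changed by that much, and returns True; else False.
- move_j(angles): joint-space move.
- open_jaws() and gripper_close(grip_force=None): open the fingers fully, or close them until they stop; grip_force is the grip in N (None keeps the last).
- hold(seconds).
- solve_ik(position, orientation): joint angles nearest the present ones, or None.
- observe(): the state.
- read_camera(name): name is "side" or "top" or "wrist"; returns the picture (420x560x3 uint8, blue, green, red); there is no depth.
- calibration(name): a dict with "intrinsics" (3x3 intrinsics, pixels), "k1" (the pictures are not rectified: a ray, as slopes to the right and down, at radius r is drawn at 1 + k1 r^2 times it, then the intrinsics apply), "rvec" (rotation vector, rad) and "tvec" (3), from world to camera coordinates, as OpenCV has them; the wrist camera has in their place "T_tool_cam" (4x4, takes a point from camera to tool coordinates, whose origin is the TCP and whose axes are the flange's). Camera axes: x right, y down, z forward; pixel columns grow to the right and rows downward; lengths in m; the calibration is good to about 2 mm. A picture is of the moment at which its call begins: read the wrist's pose just before it. calibration takes no time and is no camera call.
A pose or a line that the arm cannot do raises IKError and nothing moves.
- hand_in(): hands the job in; it is judged then, once.
Trained networks look in the newest picture that a camera, given by its name, has taken for a name from the list of things; names that differ only in an ending like _2 or _b are one class to them, and where a whole thing is asked for, a point or a joint stands for the part that bears it (a point fixed in the world has none). Each returns a list of dicts, best first, with "score" (0 to 1); they miss things now and then, are a little off and sometimes report something else, mostly with a low value. They report only what shows in the picture. A call takes as long as a camera call. They do not tell look-alikes from the thing itself.
- outline_of(camera, thing): "region" (420x560 bool, what is visible of it) and "rect" ([centre column, centre row, width, height] in pixels, round what is visible of it).
The state is a dict: "time_s": time; "qpos": joint angles; "joint_vel": joint speeds; "tau": joint torques, N m; "tcp_pos": TCP position; "tcp_rot": TCP orientation; "contact_force": force on the tool from outside, world axes, zero at the start; "wrist_torque": the same for the moment, N m; "opening": opening from 0.0 (shut) to 1.0 (fully open); "gripper_force": force on a finger pad.
Only numpy, scipy, OpenCV 4.12 (cv2) and the standard library are available. Lean on these libraries where they do the work, as an engineer would, in place of code of your own. Each camera call takes 0.05 s, during which the arm holds its last target. There are 200 camera calls.

## Task

Load the drilled aluminium bar into the deburring fixture: flat on the base plate, one long side touching both dowel pins and one end touching the block that carries the clamp. Then swing the clamp handle up until the clamp foot is fully down on the bar, and let go. Leave the other things on the bench where they are.

Things in the scene. Friction and masses are not known exactly. Their poses are not given: they have to be found in the camera images.
- bar_center (a point): Centre of the loose bar, half-way up. Aluminium bar 120 x 32 x 22 mm (x long, y wide, z up), 0.15 to 0.31 kg, two vertical 11 mm through holes 40 mm either side of its centre. It lies flat on the bench, to the right of the fixture. Either end may go to the stop, either long side to the dowels.
- fixture: Deburring fixture, fixed to the bench. Origin on the bench under the clamp's centre line; x points from the loading end to the clamp handle, y across, z up. Dark base plate: x -140 to 75 mm, y -50 to 46, top at z = 10. Clamp block on it: x -10 to 62, y -30 to 30, top at z = 29; its face at x = -10 is the end stop. The lever clamp on it works in the plane y = 0.
- dowel_mid (a point): Point midway between the two steel dowel pins, on the plate: (-50, -21, 10) mm in the fixture's frame. The pins stand 26 mm either side of it along the fixture's x, 10 mm diameter, 14 mm tall above the plate. They are the side stop: the bar's side comes to y = -16 mm.
- seat (a point): Where the bar's centre lies when the bar touches both dowels and the stop: (-70, 0, 21) mm in the fixture's frame, same axes; the bar then spans x -130 to -10, y -16 to 16, z 10 to 32 mm. A bar this long reaches 49 mm beyond the outer dowel, so it can be held across its width near its outer end (held there its inner end tends to droop).
- clamp_lever (a joint): Clamp lever angle, rad. About 1.0 = open: arm raised, handle lying back to the fixture's +x. 0 = closed with nothing under the foot: handle upright. On the bar it stops at about 0.02. It stays where it is left (hinge friction about 0.15 N m).
- hinge (a point): Hinge of the clamp lever, axis along the fixture's y; at (24, 0, 63) mm in the fixture's frame.
- handle (a point): Middle of the lever's black round grip, 23 mm diameter, about 67 mm long, 87 mm from the hinge. At lever 0 it is 23 mm in +x and 84 mm above the hinge; opening turns it to +x and down. The grip's axis leans from upright to +x by lever + 0.24 rad. It can be held across the fixture's y.
- foot (a point): Centre of the underside of the clamp's round foot, 16 mm diameter. At lever 0 it is 76 mm in -x and 32 mm below the hinge. While open, the raised foot and arm overhang the plate out to x = -50 mm (fixture's frame), from 100 mm above the bench up: the bar must be put down farther out and slid in under them.
- deburrer: Bystander: blue-handled deburring tool, 17 x 121 x 17 mm, lying behind the work. Origin under its middle. Leave alone.
- parallel: Bystander: ground steel parallel, 12 x 90 x 25 mm, at the right. Origin under its middle. Leave alone.
- paint_marker: Bystander: paint marker, 21 x 152 x 18 mm, behind the bar. Origin under its middle. Leave alone.
- cap: Bystander: black knurled cap, 46 mm across, 28 mm high, at the left. Origin under its middle. Leave alone.
Things that resemble listed ones, but are neither listed nor needed, are in the scene too. There is more than one size of the fixture; the job needs the larger.

How it is judged:
At the end, for the whole second after the job is handed in: The bar lies flat on the plate (height within 3 mm), square within 0.045 rad, its side within 3 mm of the dowels and its end within 3 mm of the clamp block; the clamp lever is below 0.04 rad with its foot within 2 mm of the top of the bar; all at rest and released (x of bar_center in the frame of seat between -0.003 and 0.002 m and y of bar_center in the frame of seat between -0.002 and 0.003 m and z of bar_center in the frame of seat between -0.003 and 0.003 m and angle between the x axis of bar_center and the x axis of seat, either way round below 0.045 rad and z of foot in the frame of bar_center below 0.013 m and value of joint clamp_lever below 0.04 rad and velocity of joint clamp_lever below 0.05 rad/s); the robot touches nothing.
It fails at once if the deburring tool is moved more than 30 mm (distance of deburrer from where it was at the start of the episode above 0.03 m).
It fails at once if the ground parallel is moved more than 30 mm (distance of parallel from where it was at the start of the episode above 0.03 m).
It fails at once if the paint marker is moved more than 30 mm (distance of paint_marker from where it was at the start of the episode above 0.03 m).
It fails at once if the knurled cap is moved more than 30 mm (distance of cap from where it was at the start of the episode above 0.03 m).
It also fails if it takes over 54 s, if anything falls off the work surface, if the arm or the gripper's body presses on something with over 40 N, if the wrist force passes 120 N, or if a joint passes its speed limit or range.

## Working session

There is one attempt and no reset: what is moved stays moved. The work goes in short steps, each a Python script; the robot and the scene stay as the last script left them, time stands still between calls to the robot, and variables do not carry over. Pictures are saved under pics/ and viewed, at most 10 in all, crops included, and the job is handed in when it is done.

```bash
mkdir -p pics
python3 - <<'E'
from cell import *
import cv2,numpy as np
for c in ("top","side"):
    im=read_camera(c); cv2.imwrite(f"pics/{c}0.png",im)
    k=calibration(c); print(c,{a:np.round(np.array(b),4).tolist() for a,b in k.items()})
    for t in ("bar_center","fixture","clamp_lever","deburrer","parallel","paint_marker","cap"):
        for d in outline_of(c,t): print(t,round(d["score"],2),np.round(d["rect"]).tolist(),int(d["region"].sum()))
print(calibration("wrist"))
print(observe()["time_s"],observe()["tcp_rot"])
E
```

```text
top {'intrinsics': [[470.2159, 0.0, 279.8823], [0.0, 470.2159, 215.5347], [0.0, 0.0, 1.0]], 'k1': 0.0375, 'rvec': [2.0939, -2.1475, 0.2071], 'tvec': [-0.0792, 0.5862, 1.27]}
bar_center 0.92 [371.0, 245.0, 44.0, 13.0] 449
fixture 0.81 [136.0, 233.0, 62.0, 23.0] 1173
fixture 0.62 [232.0, 247.0, 100.0, 40.0] 2646
clamp_lever 0.95 [213.0, 242.0, 67.0, 13.0] 368
clamp_lever 0.61 [124.0, 231.0, 44.0, 4.0] 174
deburrer 0.69 [282.0, 182.0, 21.0, 14.0] 106
parallel 0.62 [423.0, 280.0, 27.0, 6.0] 112
paint_marker 0.67 [230.0, 245.0, 101.0, 36.0] 2559
paint_marker 0.41 [211.0, 238.0, 66.0, 16.0] 419
cap 0.58 [139.0, 280.0, 15.0, 14.0] 204
side {'intrinsics': [[389.484, 0.0, 274.8242], [0.0, 389.484, 214.0238], [0.0, 0.0, 1.0]], 'k1': 0.0207, 'rvec': [1.9173, -0.5343, 0.3469], 'tvec': [-0.5311, 0.1989, 0.8762]}
bar_center 0.64 [315.0, 314.0, 45.0, 45.0] 843
fixture 0.79 [241.0, 232.0, 55.0, 75.0] 1794
fixture 0.59 [212.0, 196.0, 26.0, 40.0] 433
clamp_lever 0.73 [228.0, 210.0, 25.0, 26.0] 296
deburrer 0.73 [324.0, 245.0, 31.0, 12.0] 164
deburrer 0.51 [240.0, 228.0, 57.0, 70.0] 1846
parallel 0.84 [316.0, 373.0, 36.0, 49.0] 691
parallel 0.7 [318.0, 244.0, 17.0, 13.0] 106
paint_marker 0.87 [370.0, 282.0, 22.0, 33.0] 306
cap 0.66 [176.0, 216.0, 14.0, 12.0] 116
{'intrinsics': array([[294.10974704,   0.        , 277.2675418 ],
       [  0.        , 294.10974704, 209.43389426],
       [  0.        ,   0.        ,   1.        ]]), 'k1': -0.06377946474548894, 'T_tool_cam': array([[ 1.29235569e-03, -9.66876108e-01, -2.55242867e-01,
         6.91272009e-02],
       [ 9.99998983e-01,  1.09563582e-03,  9.12896315e-04,
         4.11348918e-05],
       [-6.03004407e-04, -2.55243788e-01,  9.66876541e-01,
        -1.36732435e-01],
       [ 0.00000000e+00,  0.00000000e+00,  0.00000000e+00,
         1.00000000e+00]])}
0.8 [2.06439187e-01 9.78459432e-01 3.65560442e-05 2.32034620e-05]
```

Run:
```python
import cv2
a=cv2.imread("pics/top0.png")[160:330,90:460]; a=cv2.resize(a,None,fx=2.1,fy=2.1,interpolation=cv2.INTER_CUBIC)
cv2.imwrite("pics/top0c.png",a)
b=cv2.imread("pics/side0.png")[150:420,140:420];b=cv2.resize(b,None,fx=2.2,fy=2.2,interpolation=cv2.INTER_CUBIC)
cv2.imwrite("pics/side0c.png",b)
```

```text
(no output)
```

View pics/top0c.png

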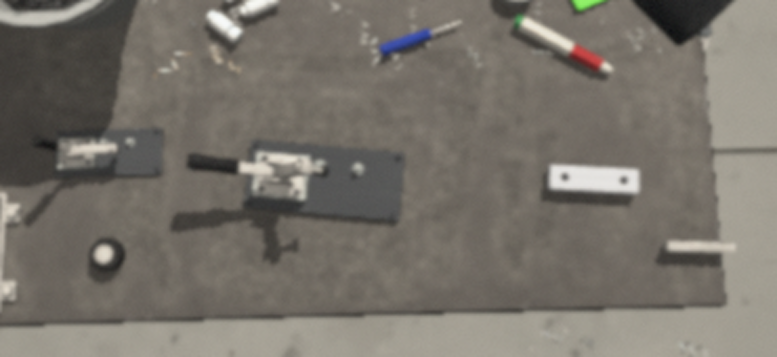

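View pics/side0c.png

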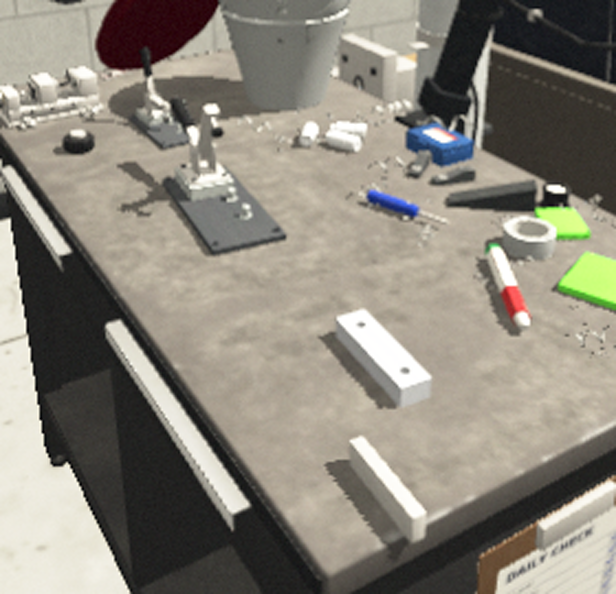

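The crops show two lookalike fixtures. The smaller is at top px (136,233) and the larger at (232,247), with a plate about 74 px long and two dowels at (242–260, 239). The larger one is the fixture meant. The bar with two holes is at top px (371,245). The white strip at (423,280) is the parallel, which has no holes. Next I compute coarse positions and take closer pictures with the wrist camera.

```bash
cat > h.py <<'E'
from cell import *
import cv2,numpy as np
from scipy.spatial.transform import Rotation as R
def cam(name,o=None):
    """intrinsics, dist, world->camera R, t"""
    c=calibration(name); K=np.array(c["intrinsics"]); d=np.array([c["k1"],0,0,0,0.])
    if name!="wrist": return K,d,cv2.Rodrigues(np.array(c["rvec"],float))[0],np.array(c["tvec"],float).ravel()
    T=np.eye(4);T[:3,:3]=R.from_quat(o["tcp_rot"]).as_matrix();T[:3,3]=o["tcp_pos"]
    W=np.linalg.inv(T@c["T_tool_cam"]); return K,d,W[:3,:3],W[:3,3]
def back(C,px,z):
    K,d,Rm,t=C; n=cv2.undistortPoints(np.array(px,float).reshape(-1,1,2),K,d).reshape(-1,2)
    v=np.c_[n,np.ones(len(n))]@Rm; o=-Rm.T@t
    return o+v*((z-o[2])/v[:,2])[:,None]
def proj(C,P):
    K,d,Rm,t=C; return cv2.projectPoints(np.array(P,float).reshape(-1,1,3),cv2.Rodrigues(Rm)[0],t,K,d)[0].reshape(-1,2)
def quat(yaw_x,tilt=0):
    """tool pointing down, tool x at world angle yaw_x; tilt about tool y"""
    x=np.array([np.cos(yaw_x),np.sin(yaw_x),0]);z=np.array([0,0,-1.])
    return (R.from_matrix(np.c_[x,np.cross(z,x),z])*R.from_euler("y",tilt)).as_quat()
E
python3 - <<'E'
from h import *
C=cam("top")
b=back(C,[[371,245]],.02)[0]; f=back(C,[[241,238],[260,239.5]],.024) ; h=back(C,[[185,237]],.09)[0]
print(b,f,h)
dm=f.mean(0)
for p,y in (([dm[0],dm[1]+.06,.26],-np.pi/2),([b[0],b[1]+.05,.2],-np.pi/2)):
    q=solve_ik(p,quat(y)); print(q)
for i,p in enumerate(([dm[0],dm[1]+.06,.26],[b[0],b[1]+.05,.2])):
    move_to(p,quat(-np.pi/2)); hold(.2)
    o=observe(); im=read_camera("wrist"); cv2.imwrite(f"pics/w{i}.png",im)
    np.savez(f"w{i}.npz",tcp_pos=o["tcp_pos"],tcp_rot=o["tcp_rot"])
    print(o["time_s"],o["tcp_pos"])
    for t in ("bar_center","fixture"):
        for d in outline_of("wrist",t): print(t,d["score"],d["rect"]); np.save(f"w{i}_{t}.npy",d["region"]) if d["score"]>.5 else 0
E
```

```text
[ 0.49866188 -0.35264641  0.02      ] [[ 0.52762831  0.01882969  0.024     ]
 [ 0.52190381 -0.03550114  0.024     ]] [0.52451343 0.16570285 0.09      ]
[ 0.56154699  0.46553378 -1.05900942  1.73562381  0.43357594  1.19879169
  2.52681319]
[-0.2695272   0.64667667  1.15518115  1.79672039 -0.6512046   1.14189505
 -2.03852369]
3.2167 [0.52472845 0.05229067 0.26000426]
bar_center 0.19 [292.8, 184.3, 95.9, 248.1]
fixture 0.62 [258.4, 313.4, 46.1, 26.1]
fixture 0.58 [291.3, 184.8, 89.0, 247.1]
7.35 [ 0.49863116 -0.30261374  0.19994924]
bar_center 0.56 [281.6, 142.8, 39.3, 117.7]
```

View pics/w0.png

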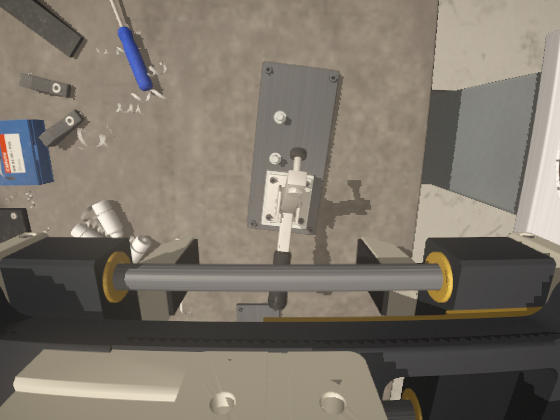

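View pics/w1.png

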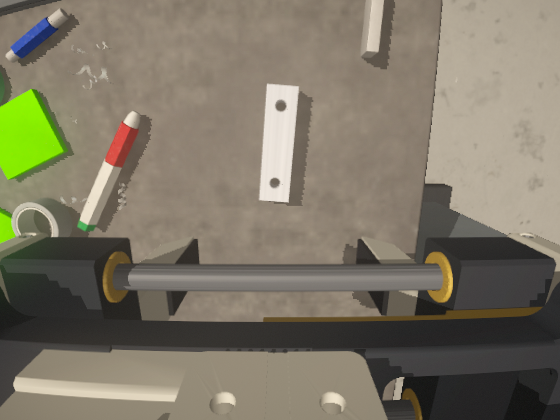

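w0 shows the fixture with plate corners at about (264,62), (339,70), (249,229) and (316,233), and pins at (280,117) and (276,158). The clamp is open, with its black grip near (280,280). w1 shows the bar with corners at about (267,84), (298,87), (289,201) and (260,199), and holes at (281,105) and (275,183). I'll confirm both in one enlarged crop.

Run:
```python
import cv2,numpy as np
a=cv2.imread("pics/w0.png")[50:245,235:355]; b=cv2.imread("pics/w1.png")[75:210,250:310]
a=cv2.resize(a,None,fx=3,fy=3,interpolation=cv2.INTER_CUBIC); b=cv2.resize(b,None,fx=4,fy=4,interpolation=cv2.INTER_CUBIC)
c=np.zeros((585,600,3),np.uint8); c[:,:360]=a; c[:540,360:]=b
cv2.imwrite("pics/crop1.png",c)
```

```text
(no output)
```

View pics/crop1.png

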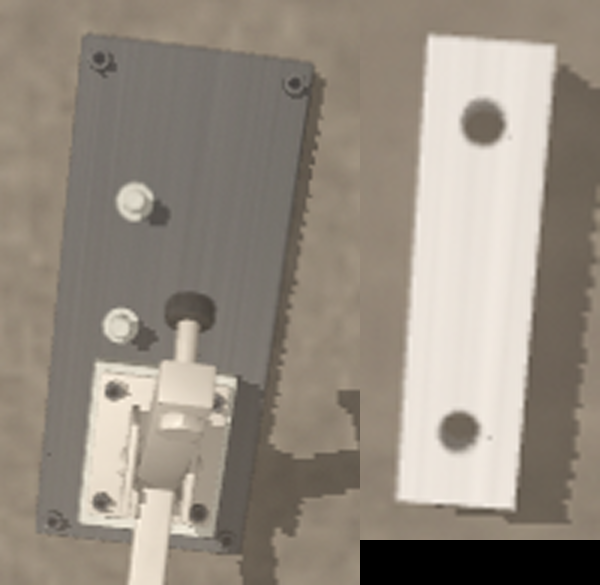

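The crop confirms the larger fixture: screws in the plate, two pins on the left, which is its −y side, and the open clamp. It also confirms the drilled bar. Next I fit poses to these pixels.

Run:
```python
from h import *
from scipy.optimize import least_squares
def fit(i,px,M,x0):
    C=cam("wrist",np.load(f"w{i}.npz")); px=np.array(px,float); M=np.array(M,float)/1000
    def W(p): return (R.from_euler("z",p[2]).apply(M)+[p[0],p[1],0])
    r=least_squares(lambda p:(proj(C,W(p))-px).ravel(),x0,loss="soft_l1")
    print(np.round(r.x,4),np.round(proj(C,W(r.x))-px,1).tolist()); return r.x
F=fit(0,[[263,61.7],[339.3,71],[247.3,227.7],[316,234],[279.7,116.7],[275,158],[267.3,170.7],[314.3,176],[261.7,224]],
 [[-140,-50,10],[-140,46,10],[75,-50,10],[75,46,10],[-76,-21,24],[-24,-21,24],[-10,-30,29],[-10,30,29],[62,-30,29]],[.5,.05,1.57])
B=fit(1,[[267,84],[298.7,86.5],[288.5,202.3],[259,200.2],[280.7,105.5],[274.7,182.7]],
 [[-60,-16,22],[-60,16,22],[60,16,22],[60,-16,22],[-40,0,22],[40,0,22]],[.5,-.35,1.57])
np.savez("poses.npz",F=F,B=B)
yf=F[2];
def f2w(p,F=F): return R.from_euler("z",F[2]).apply(np.array(p)/1000)+[F[0],F[1],0]
print("seat",f2w([-70,0,21]),"handle",f2w([107,0,89]))
print("bar rel fixture yaw",B[2]-F[2])
# ik checks along the route
for n,p,y in (("bar",f2w([-45,0,34],B),B[2]+np.pi),("seat",f2w([-115,0,37]),yf+np.pi),("seatout",f2w([-165,0,80]),yf+np.pi),("h1",f2w([107,0,92]),yf+np.pi),("h0",f2w([47,0,150]),yf+np.pi),("h1b",f2w([107,0,92]),yf),("h0b",f2w([47,0,150]),yf)):
    q=solve_ik(p,quat(y)); print(n,np.round(p,3),None if q is None else np.round(q,2))
print(observe()["time_s"])
```

```text
[0.5081 0.044  1.4642] [[-0.9, -0.8], [0.6, -0.7], [-0.3, 0.3], [-0.3, 1.0], [0.3, 0.1], [0.5, 1.4], [-0.2, -0.5], [0.3, -0.6], [-0.1, 0.8]]
[ 0.4973 -0.3569  1.4936] [[-0.2, -0.1], [-0.2, 0.1], [-0.4, -0.2], [0.1, -0.4], [0.4, 0.3], [0.3, 0.3]]
seat [ 0.50066433 -0.02563987  0.021     ] handle [0.51948799 0.15035635 0.089     ]
bar rel fixture yaw 0.02930429828688652
bar [ 0.494 -0.402  0.034] [ 0.04  0.89  0.93  1.79 -0.87  0.94 -1.86]
seat [ 0.496 -0.07   0.037] [-0.63  0.76  1.    2.13 -0.95  0.79 -2.26]
seatout [ 0.491 -0.12   0.08 ] [-0.59  0.71  1.09  2.1  -0.86  0.87 -2.23]
h1 [0.519 0.15  0.092] [-1.12  0.8   1.18  2.01 -0.91  1.   -2.73]
h0 [0.513 0.091 0.15 ] [-1.08  0.69  1.25  2.   -0.77  1.04 -2.71]
h1b [0.519 0.15  0.092] [-0.63  0.5   0.34  1.97 -0.24  0.71 -0.25]
h0b [0.513 0.091 0.15 ] [-0.58  0.39  0.4   1.97 -0.2   0.82 -0.17]
7.5
```

```bash
cat >> h.py <<'E'
def pose():
    d=np.load("poses.npz"); return d["F"],d["B"]
def f2w(p,F): return R.from_euler("z",F[2]).apply(np.array(p,float)/1000)+[F[0],F[1],0]
E
python3 - <<'E'
from h import *
F,B=pose()
g=f2w([-45,0,0],B)
move_to(g+[0,0,.10],quat(B[2]+np.pi)); t0=observe()["time_s"]
print("hit",move_l(g+[0,0,.025],rate=.15,guard=15))
gripper_close(50); o=observe(); print(t0,o["time_s"],o["opening"]*92,o["gripper_force"],o["tcp_pos"])
move_l(g+[0,0,.10],rate=.2)
P=f2w([-165,2,95],F); move_l(P,rate=.25,attitude=quat(F[2]+np.pi))
o=observe(); print(o["time_s"],o["opening"]*92,o["gripper_force"],o["tcp_pos"],o["contact_force"],o["wrist_torque"])
cv2.imwrite("pics/w2.png",np.hstack([read_camera("wrist")[60:320,150:420],cv2.resize(read_camera("side")[170:300,190:325],None,fx=2,fy=2)]))
E
```

```text
hit False
8.1167 9.7333 31.678957388370094 49.94070589542389 [ 0.49389205 -0.40177568  0.02499167]
11.5333 31.847393381914113 49.943848103284836 [ 0.48847484 -0.12111516  0.09507093] [ 0.54051056 -0.32582538 -2.08744124] [-0.12159752  0.11654311  0.019701  ]
```

View pics/w2.png

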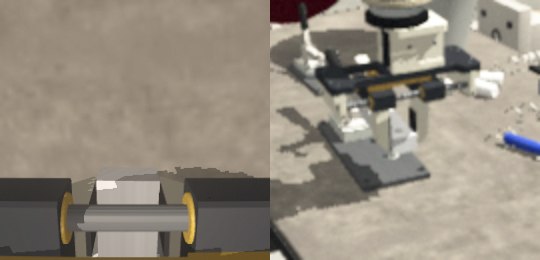

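The bar is held between the fingers above the outer end of the plate. Next I lower it with a guard, slide it in, and push it against the dowels and the stop.

Run:
```python
from h import *
F,_=pose(); Ri=R.from_euler("z",-F[2])
def st(n,hit=None):
    o=observe(); p=Ri.apply(np.array(o["tcp_pos"])-[F[0],F[1],0])*1000; f=Ri.apply(o["contact_force"])
    print(n,hit,round(o["time_s"],2),np.round(p,1),np.round(f,1),np.round(Ri.apply(o["wrist_torque"]),2),round(o["opening"]*92,1)); return p
st("start")
p=st("down",move_l(f2w([-160,2.5,35],F),rate=.08,guard=5))
z=p[2]+ (1 if p[2]>36 else .5)
p=st("in",move_l(f2w([-119,2.5,z],F),rate=.08,guard=8))
if p[0]>-124:
    p=st("side",move_l(f2w([p[0],-4,z],F),rate=.02,guard=10))
    p=st("end",move_l(f2w([-108,p[1],z],F),rate=.02,guard=12))
```

```text
start None 11.63 [-166.5    1.9   95.1] [-0.2 -0.2 -2.5] [0.17 0.07 0.05] 31.6
down True 12.38 [-159.9    3.2   34.7] [1.8 0.8 7.6] [ 0.27 -0.39  0.05] 31.5
in True 12.6 [-156.7    3.1   34.8] [ 3.  -0.7  5. ] [-0.03 -0.85 -0.05] 31.7
```

```bash
cat >> h.py <<'E'
F,_B=pose(); Ri=R.from_euler("z",-F[2])
def st(n,hit=None):
    o=observe(); p=Ri.apply(np.array(o["tcp_pos"])-[F[0],F[1],0])*1000; f=Ri.apply(o["contact_force"])
    print(n,hit,round(o["time_s"],2),np.round(p,1),np.round(f,1),np.round(Ri.apply(o["wrist_torque"]),2),round(o["opening"]*92,1)); return p
E
python3 - <<'E'
from h import *
p=st("up",move_l(f2w([-157,3,36.2],F),rate=.05))
p=st("in",move_l(f2w([-120,3,36.2],F),rate=.08,guard=12))
if p[0]>-124:
    p=st("side",move_l(f2w([p[0],-4,36],F),rate=.02,guard=10))
    p=st("end",move_l(f2w([-108,p[1],36],F),rate=.02,guard=12))
E
```

```text
up False 12.85 [-157.1    3.    36.1] [-0.9  1.7 -2.6] [ 0.08  0.07 -0.05] 31.8
in False 13.46 [-120.1    3.    36.3] [-0.4 -0.  -2.1] [ 0.11  0.04 -0.  ] 31.6
side True 13.8 [-120.6   -0.8   35.4] [ 0.2  0.2 -2.4] [0.15 0.06 0.  ] 31.6
end True 14.22 [-115.1   -0.6   35.5] [-2.3 -0.9 -1.6] [-0.07  0.27 -0.06] 31.8
```

Run:
```python
from h import *
p=st("down",move_l(f2w([-115,-.8,32],F),rate=.03,guard=6))
p=st("side",move_l(f2w([p[0],-3,p[2]],F),rate=.02,guard=12))
p=st("end",move_l(f2w([-111,p[1],p[2]],F),rate=.02,guard=14))
open_jaws(); p=st("open")
move_l(f2w([p[0]-3,p[1],60],F),rate=.15); 
move_l(f2w([-130,0,150],F),rate=.25); st("up"); hold(.1)
o=observe(); im=read_camera("wrist"); np.savez("w3.npz",tcp_pos=o["tcp_pos"],tcp_rot=o["tcp_rot"]); cv2.imwrite("pics/w3.png",im)
s=cv2.resize(read_camera("side")[170:300,190:325],None,fx=2.6,fy=2.6,interpolation=cv2.INTER_CUBIC)
cv2.imwrite("pics/s3.png",s)
t=cv2.resize(read_camera("top")[210:285,180:320],None,fx=2.8,fy=2.8,interpolation=cv2.INTER_CUBIC)
c=np.zeros((560,760,3),np.uint8); c[:s.shape[0],:s.shape[1]]=s; c[:t.shape[0],360:360+t.shape[1]]=t
w=im[60:320,150:420]; c[220:480,400:670]=w
cv2.imwrite("pics/v3.png",c)
```

```text
down True 14.43 [-115.3   -0.6   33.6] [ 0.8  2.1 10.2] [ 0.37 -0.24 -0.03] 31.6
side False 14.73 [-115.3   -1.4   33.7] [-0.7  7.1 10.3] [1.71 0.06 0.35] 31.7
end True 14.94 [-115.2   -1.    33.7] [-1.  -0.1  4.1] [ 0.15 -0.03  0.03] 31.8
open None 16.02 [-115.3   -0.6   33.4] [-0.1 -0.4  0.1] [ 0.13  0.   -0.01] 91.9
up None 16.86 [-129.5    0.   149.9] [-0.7  0.5 -0.7] [ 0.14 -0.09  0.  ] 91.9
```

View pics/v3.png

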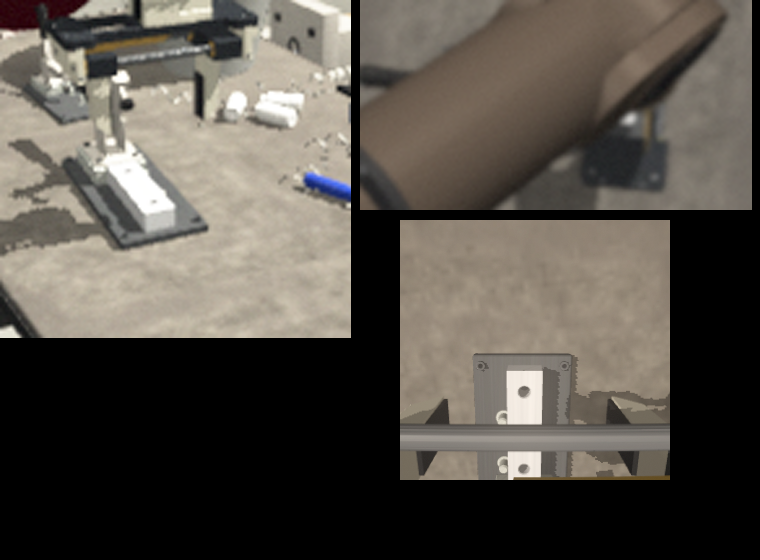

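The pictures show the bar flat on the plate, its side against both pins and its inner end at the block. Next is the lever.

Run:
```python
from h import *
k=81/87
def H(th,z=3): 
    s,c=np.sin(th),np.cos(th); return f2w([24+k*(23*c+84*s),0,63+k*(84*c-23*s)+z],F)
q=quat(F[2])
move_l(f2w([-140,0,270],F),rate=.3)
move_to(H(1.0,110),q); st("above")
hit=move_l(H(1.0),rate=.12,guard=8); st("down",hit)
if not hit:
    gripper_close(25); st("grip"); hold(.1)
    cv2.imwrite("pics/g.png",np.hstack([read_camera("wrist")[60:320,150:420],cv2.resize(read_camera("side")[150:280,170:305],None,fx=2,fy=2)]))
```

```text
above None 19.35 [100.5   0.2 196.3] [0.9 0.  1.1] [ 0.03  0.13 -0.02] 91.5
down False 20.39 [101.7  -0.4  90.9] [-0.2 -0.3 -0. ] [0.06 0.12 0.  ] 92.0
grip None 21.48 [101.3  -2.5  90.8] [-0.9 -6.6 -2.8] [-1.57  0.22 -0.09] 22.5
```

View pics/g.png

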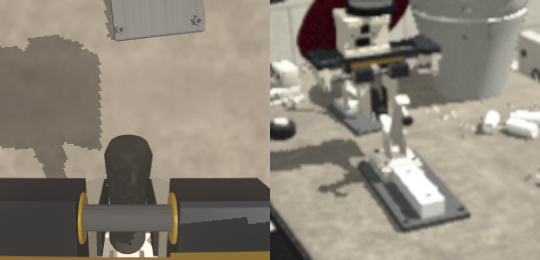

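The black grip is held between the pads at an opening of 22.5 mm, and the bar is still seated. Next I swing the lever along its arc.

Run:
```python
from h import *
k=81/87
def H(th): 
    s,c=np.sin(th),np.cos(th); x=24+k*(23*c+84*s); return f2w([x,-2.6+.01*(101-x),63+k*(84*c-23*s)+3],F)
for th in (.84,.68,.52,.36,.22,.12):
    hit=move_l(H(th),rate=.06,guard=40); p=st(th,hit)
    if hit: break
else:
    for th in (.06,.02,-.03):
        hit=move_l(H(th),rate=.03,guard=15); p=st(th,hit)
        if hit: break
v=p-[24,0,66]; print("lever est",np.arctan2(v[0],v[2])-np.arctan2(23,84))
```

```text
0.84 False 22.04 [ 96.7  -2.7 102.4] [ 0.3 -0.6 -0.9] [-0.08 -0.17 -0.07] 22.5
0.68 False 22.41 [ 90.   -2.6 113.6] [ 2.3 -0.3  0.8] [-0.05 -0.41 -0.06] 22.2
0.52 False 22.77 [ 81.7  -2.5 123.4] [ 3.2 -0.7  2.8] [-0.05 -0.67 -0.09] 22.2
0.36 False 23.14 [ 72.   -2.5 131.8] [ 3.  -0.7  3.5] [-0.06 -0.8  -0.03] 22.5
0.22 False 23.48 [ 62.4  -2.4 137.8] [ 3.6 -1.3  3.6] [-0.06 -0.91 -0.01] 22.5
0.12 False 23.77 [ 55.1  -2.3 141.4] [ 3.8 -0.7  5.6] [-0.1  -0.99 -0.06] 22.3
0.06 False 24.07 [ 50.8  -2.3 143.1] [ 4.8 -1.   5.5] [-0.02 -1.19 -0.06] 22.4
0.02 False 24.33 [ 48.   -2.3 144.1] [ 4.7 -0.2  6.3] [-0.03 -1.32  0.03] 22.7
-0.03 False 24.62 [ 44.1  -2.3 145.2] [4.1 1.2 7.6] [ 0.07 -1.35  0.01] 22.5
lever est -0.01816649172385834
```

Run:
```python
from h import *
k=81/87
def H(th): 
    s,c=np.sin(th),np.cos(th); x=24+k*(23*c+84*s); return f2w([x,-2.3,63+k*(84*c-23*s)+3],F)
for th in (-.07,-.11,-.15,-.19):
    hit=move_l(H(th),rate=.03,guard=12); p=st(th,hit)
    if hit: break
hold(.2)
cv2.imwrite("pics/c.png",cv2.resize(read_camera("side")[150:280,170:305],None,fx=4,fy=4,interpolation=cv2.INTER_CUBIC))
```

```text
-0.07 False 24.88 [ 41.2  -2.3 145.9] [5.6 0.9 7.9] [ 0.29 -1.48 -0.02] 22.6
-0.11 False 25.13 [ 38.8  -2.2 146.5] [8.8 0.4 6.6] [ 0.2  -2.01 -0.06] 22.5
-0.15 True 25.34 [ 38.8  -2.2 146.5] [ 2.8 -1.7 -1.3] [-0.21 -0.59 -0.08] 22.1
```

View pics/c.png

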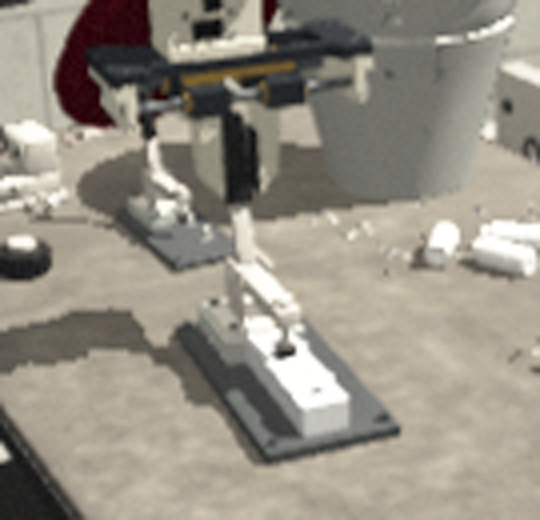

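The foot appears to rest on the bar, at about (285,350) in the crop. I'll release, give the handle a guarded push with closed fingers to be sure it is fully down, then look from above.

Run:
```python
from h import *
open_jaws(); st("open")
p=st("",None); move_l(f2w([p[0],p[1],225],F),rate=.2)
move_l(f2w([105,-2,225],F),rate=.25); gripper_close(20)
move_l(f2w([105,-2,155],F),rate=.2); st("ready")
p=st("push",move_l(f2w([52,-2,155],F),rate=.04,guard=12))
move_l(f2w([105,-2,155],F),rate=.15); move_l(f2w([105,-2,260],F),rate=.25)
move_l(f2w([-170,0,260],F),rate=.3); open_jaws(); hold(.1)
o=observe(); im=read_camera("wrist"); np.savez("w4.npz",tcp_pos=o["tcp_pos"],tcp_rot=o["tcp_rot"]); cv2.imwrite("pics/w4.png",im)
s=read_camera("side"); cv2.imwrite("pics/s4.png",s)
a=cv2.resize(im[20:240,200:360],None,fx=2.6,fy=2.6,interpolation=cv2.INTER_CUBIC)
b=cv2.resize(s[170:270,190:275],None,fx=4,fy=4,interpolation=cv2.INTER_CUBIC)
c=np.zeros((580,780,3),np.uint8); c[:a.shape[0],:a.shape[1]]=a; c[:b.shape[0],430:430+b.shape[1]]=b
cv2.imwrite("pics/v4.png",c); st("end")
```

```text
open None 26.77 [ 39.3  -2.8 147.2] [-0.6 -0.3 -0.1] [ 0.05  0.08 -0.05] 91.8
 None 26.77 [ 39.3  -2.8 147.2] [-0.6 -0.3 -0.1] [ 0.05  0.08 -0.05] 91.8
ready None 29.68 [105.3  -2.1 155.4] [ 0.3 -0.2  0.9] [ 0.06  0.   -0.04] 0.1
push True 30.48 [ 77.3  -2.  155.3] [ 4.5 -1.3 -0.4] [-0.11 -0.68  0.03] 0.6
end None 34.11 [-170.    0.  260.] [-0.3  0.4 -0.7] [ 0.06  0.05 -0.03] 92.3
```

View pics/v4.png

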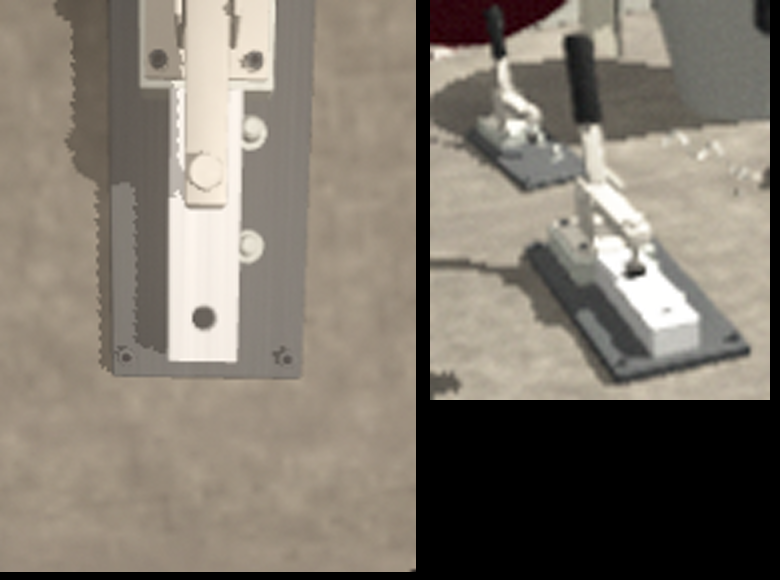

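Run:
```python
from h import *
from scipy.optimize import least_squares
C=cam("wrist",np.load("w4.npz"))
def fit(px,M,x0):
    px=np.array(px,float)/2.6+[200,20]; M=np.array(M,float)/1000
    W=lambda p:R.from_euler("z",p[2]).apply(M)+[p[0],p[1],0]
    r=least_squares(lambda p:(proj(C,W(p))-px).ravel(),x0); print(np.round(r.x,4),np.round(proj(C,W(r.x))-px,1).tolist()); return r.x
F2=fit([[113,376],[302,377],[140,88],[273,89],[253,130],[250,244]],[[-140,46,10],[-140,-50,10],[-10,30,29],[-10,-30,29],[-24,-21,24],[-76,-21,24]],F)
b=fit([[168,361],[237,361],[204,317],[184,82],[242,88]],[[-60,16,32],[-60,-16,32],[-40,0,32],[60,16,32],[60,-16,32]],[*f2w([-70,0,0],F)[:2],F[2]])
d=R.from_euler("z",-F2[2]).apply([*(b[:2]-F2[:2]),0])*1000; print("bar in fixture",d,b[2]-F2[2])
S=cam("side")
for FF in (F,F2):
  for th in (0.02,.06,.1,.15):
    s,c=np.sin(th),np.cos(th)
    m=lambda x,z:f2w([24+x*c+z*s,0,63+z*c-x*s],FF)
    a=np.array([np.sin(.24),np.cos(.24)])*33
    print(th,np.round(proj(S,[m(23,84),m(23+a[0],84+a[1]),m(23-a[0],84-a[1]),m(-76,-32),f2w([-130,-16,32],FF),f2w([-130,16,10],FF)]),1).tolist(), np.round(proj(C,[m(-76,-32)]),1))
print("measured side: mid 228.3,189.5 top ~(226.5,179) bottom ~(230,200) foot 241,238")
```

```text
[0.5099 0.0432 1.4598] [[-0.3, 0.1], [0.2, 0.5], [-0.2, 0.5], [0.4, 0.7], [-0.2, -1.6], [-0.0, -0.1]]
[ 0.5031 -0.026   1.4314] [[0.2, -1.2], [-0.3, -0.1], [0.0, -0.3], [-2.8, 1.3], [2.8, 0.2]]
bar in fixture [-69.47450856  -0.97319879   0.        ] -0.02835729634861739
0.02 [[227.0, 189.2], [225.5, 177.9], [228.5, 200.4], [240.6, 238.5], [256.4, 249.3], [245.4, 259.1]] [[277.8  91.9]]
0.06 [[226.6, 189.2], [225.0, 178.0], [228.3, 200.4], [240.7, 237.6], [256.4, 249.3], [245.4, 259.1]] [[277.8  92.5]]
0.1 [[226.3, 189.3], [224.5, 178.1], [228.0, 200.4], [240.8, 236.8], [256.4, 249.3], [245.4, 259.1]] [[277.8  93.1]]
0.15 [[225.9, 189.4], [224.0, 178.3], [227.8, 200.5], [240.9, 235.7], [256.4, 249.3], [245.4, 259.1]] [[277.9  93.6]]
0.02 [[227.7, 189.2], [226.2, 177.9], [229.2, 200.4], [241.2, 238.4], [256.9, 249.3], [245.9, 259.1]] [[279.2  92.4]]
0.06 [[227.4, 189.2], [225.7, 177.9], [229.0, 200.4], [241.3, 237.6], [256.9, 249.3], [245.9, 259.1]] [[279.2  93.1]]
0.1 [[227.0, 189.2], [225.3, 178.0], [228.8, 200.4], [241.4, 236.8], [256.9, 249.3], [245.9, 259.1]] [[279.2  93.6]]
0.15 [[226.6, 189.4], [224.7, 178.2], [228.5, 200.5], [241.5, 235.6], [256.9, 249.3], [245.9, 259.1]] [[279.2  94.2]]
measured side: mid 228.3,189.5 top ~(226.5,179) bottom ~(230,200) foot 241,238
```

The last picture shows the bar against both pins and the block. The side view's grip and foot pixels match a lever angle of about 0.02, closed on the bar. The gripper is clear, so I'll hand in.

```bash
python3 -c "
from cell import *
print(hand_in())"
```

```text
the job is handed in; nothing more can be done
None
```

I handed the job in: the bar is seated against both dowels and the end stop, the clamp is closed with its foot down on the bar, and the arm is clear; the hand-in returned no verdict.

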